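# Charge the bench shaker with cut stones

### The arm

A 6-joint arm with a two-finger parallel gripper is mounted at the origin on a cart in front of the work surface, level with it; the furniture and walls round the work are solid. World frame = base frame: x ahead of the robot, y to its left, z up, the work surface at z = 0. Lengths are in m, angles in rad, forces in N, time in s.
With the tool pointing down it reaches from about 0.275 to 0.825 m from the base axis. Payload 4.9 kg.
Tool frame: the origin (TCP) lies midway between the tips of the shut fingers; the grasp point (between the pads) lies 19 mm behind it (grip_point_offset is the distance from the TCP to the grasp point, in m); z points along the fingers, y is the line along which they close (so a half turn about z gives the same grasp; the last joint's range is limited). The gripper opens to 85 mm and grips with 20 to 120 N. Pads are 22 mm wide; open, the fingers measure 114 mm over their backs; the gripper's body (76 mm by 85 mm) begins 54 mm behind the grasp point. The pads swing forward as they close: fully open they stand 13 mm farther back than shut.
Start: joints at [-1.451, 0.326, -0.193, 1.052, 0, 1.437], TCP at [0.138, -0.532, 0.231] pointing down, gripper open.
Joint ranges: [-2.65, 2.65], [-0.97, 1.79], [-1.3, 1.35], [-1.93, 2.1], [-1.47, 1.37], [-3.14, 3.14]. Speed limits (rad/s): [2.57, 2.57, 3.14, 3.14, 3.14, 3.14].

### API

Orientations are given as a rotation vector (axis times angle).
In Python, from cell import * gives the robot as it stands. Calls block until the motion is done:
- movep(position, orientation): joint-space move of the TCP to a pose.
- move_l(position, velocity=0.15, rot=None, until_force=None): straight line of the TCP; rot=None keeps the orientation; velocity is the mean speed in m/s. With until_force (N) it stops when the force on the tool has changed by that much, and returns True; else False.
- set_joints(angles): joint-space move.
- let_go() and grab(newtons=None): open the fingers fully, or close them until they stop; newtons is the grip in N (None keeps the last).
- sleep(seconds).
- ik(position, orientation): joint angles nearest the present ones, or None.
- get_state(): the state.
- grab_frame(name): name is "scene" or "top" or "wrist"; returns a dict with "img" (420x560x3 uint8, red, green, blue), "fx", "fy", "cx", "cy" (pixels), "k1" (the pictures are not rectified: a ray, as slopes to the right and down, at radius r is drawn at 1 + k1 r^2 times it, then the intrinsics apply), "cam_to_world" (4x4, takes a point from camera to world coordinates); the wrist camera has in their place "T_tool_cam" (4x4, takes a point from camera to tool coordinates, whose origin is the TCP and whose axes are the flange's). Camera axes: x right, y down, z forward; pixel columns grow to the right and rows downward; lengths in m; the calibration is good to about 2 mm. A picture is of the moment at which its call begins: read the wrist's pose just before it. There is no depth.
A pose or a line that the arm cannot do raises MotionError and nothing moves.
- sign_off(): hands the job in; it is judged then, once.
Trained networks look in the newest picture that a camera, given by its name, has taken for a name from the list of things; names that differ only in an ending like _2 or _b are one class to them, and where a whole thing is asked for, a point or a joint stands for the part that bears it (a point fixed in the world has none). Each returns a list of dicts, best first, with "score" (0 to 1); they miss things now and then, are a little off and sometimes report something else, mostly with a low value. They report only what shows in the picture. A call takes as long as a camera call. They do not tell look-alikes from the thing itself.
- spot_in(camera, name): "centre" ([column, row] in pixels, amid what is visible of it).
- silhouettes(camera, name): "mask" (420x560 bool, what is visible of it) and "centre" ([column, row] in pixels, amid what is visible of it).
- tip_of(camera, name): "centre" ([column, row] in pixels: a listed point, or the origin of a listed thing).
The state is a dict: "clock": time; "q": joint angles; "joint_velocities": joint speeds; "tau": joint torques, N m; "position": TCP position; "eef_rot": TCP orientation; "contact_force": force on the tool from outside, world axes, zero at the start; "wrist_torque": the same for the moment, N m; "finger_gap": opening from 0.0 (shut) to 1.0 (fully open); "grasp_force": force on a finger pad.
Only numpy, scipy, OpenCV 4.12 (cv2) and the standard library are available. Lean on these libraries where they do the work, as an engineer would, in place of code of your own. Each camera call takes 0.05 s, during which the arm holds its last target. There are 200 camera calls.

### The job

Charge the bench shaker for polishing: swing its lid right open by the bar handle, past upright so that it stays back, seat the orange funnel upright and fully down in the mouth of the jar inside, and pour all six stones from the scoop through the funnel into the jar. Leave the lid open and the funnel seated in the jar, set the empty scoop down level on the bench, and leave the mug and the tape roll where they are.

Things in the scene. Friction and masses are not known exactly. Their poses are not given: they have to be found in the camera images.
- shaker: Bench shaker, a blue machine fixed to the bench. Origin on the bench under the jar axis; x points from its front to its rear, z up. Open-topped chamber in front (x -78 to 78, y -90 to 90 mm) with its top edge at z = 130 mm; behind it a grey motor cowl to x = 170, z = 117 mm; plinth 200 mm wide (y), 36 mm high.
- shaker_lid (a joint): Angle of the blue lid over the chamber: 0 shut, grows as it swings up and back, stop at 1.95 rad; past upright from 1.57. Stiff hinge: it stays where it is left. It takes about 4 N at the handle.
- lid_handle (a point): Middle of the lid's round steel bar handle: bar 10 mm thick and 90 mm long parallel to the hinge, its axis 37 mm over the lid's underside (32 mm over its top), 150 mm in front of the hinge axis. Moves with the lid.
- lid_hinge (a point): Point of the lid's hinge axis, in the middle, 78 mm behind the jar's axis and 130 mm above the bench. Its axes move with the lid: y along the hinge axis, -x along the lid's underside towards the handle.
- jar_mouth (a point): Centre of the rim of the white jar clamped upright in the chamber, 125 mm above the bench (5 mm below the chamber's edge): bore 62 mm, outside 70 mm, z up.
- jar_floor (a point): Centre of the jar's inner floor, 83 mm below its rim; the jar is 74 mm wide inside below its short neck.
- funnel: Orange wide funnel, 80 mm high, 90 g, loose, standing on its spout. Origin at the centre of the spout's lower end, z up: spout 54 mm outside, 48 mm bore, up to z = 22 mm, then a cone to 131 mm across at the rim. Seated, the cone rests on the jar's rim with the spout's end about 28 mm below the rim. A grip tab stands out from the cone along +x.
- funnel_tab (a point): Grip point of the funnel's tab, 86 mm out along +x and 64 mm above the spout's end: tab 10 mm thick (along y), 26 mm high, free length about 40 mm (x from 64 to 104 mm).
- scoop: Aluminium scoop, 210 mm long, 76 mm wide, 140 g, standing flat on the bench. Origin at its underside, z up; the floor (3 mm) runs from x = -50 mm to the open nose at x = +70 mm; rear wall 50 mm high, side walls sloping from 48 mm at the rear to 18 mm at the nose. Black handle from x = -50 to -142 mm.
- scoop_grip (a point): Middle of the scoop's handle, at x = -98 mm, 36 mm above the underside: handle 22 mm wide (y), 24 mm high, 90 mm long.
- scoop_lip (a point): Middle of the nose's edge, over which the stones slide out, 70 mm in front of the origin, 2 mm above the underside.
- stone_0: One of the six cut stones in the scoop, a rounded block 16 x 15 x 14 mm of 10 g (white marble); origin at its centre.
- stone_1: One of the six cut stones in the scoop, a rounded block 16 x 15 x 14 mm of 10 g (terracotta red); origin at its centre.
- stone_2: One of the six cut stones in the scoop, a rounded block 16 x 15 x 14 mm of 10 g (white marble); origin at its centre.
- stone_3: One of the six cut stones in the scoop, a rounded block 16 x 15 x 14 mm of 10 g (grey); origin at its centre.
- stone_4: One of the six cut stones in the scoop, a rounded block 16 x 15 x 14 mm of 10 g (terracotta red); origin at its centre.
- stone_5: One of the six cut stones in the scoop, a rounded block 16 x 15 x 14 mm of 10 g (grey); origin at its centre.
- mug: White tea mug with dots, 78 x 114 x 93 mm, bystander; origin at its underside.
- tape: Roll of brown packing tape, 105 mm across, 48 mm high, bystander; origin at the centre of its underside.
Not all that is in view belongs to the job. Of the things that look like the scoop, the larger one is meant.

How it is judged:
On the way, in this order (a step that is already met when the one before it is completed fails the run):
1. the lid is swung open, upright or past it (value of joint shaker_lid above 1.5 rad), for 0.2 s.
2. the funnel is seated upright and fully down in the jar's mouth, and let go, with all stones still in the scoop (value of joint shaker_lid above 1.5 rad and horizontal distance between funnel and jar_mouth below 0.009 m and z of funnel in the frame of jar_mouth below -0.02 m and angle between funnel's own z axis and vertical below 0.14 rad and contact force between funnel and the fingers below 0.1 N and distance between each of stone_0, stone_1, stone_2, stone_3, stone_4, stone_5 and scoop below 0.1 m), for 0.2 s.
3. all six stones lie in the jar, with the funnel seated (horizontal distance between each of stone_0, stone_1, stone_2, stone_3, stone_4, stone_5 and jar_floor below 0.038 m and z of each of stone_0, stone_1, stone_2, stone_3, stone_4, stone_5 in the frame of jar_floor below 0.05 m and horizontal distance between funnel and jar_mouth below 0.009 m and z of funnel in the frame of jar_mouth below -0.02 m and angle between funnel's own z axis and vertical below 0.14 rad), for 0.2 s.
At the end, for the whole second after the job is handed in: Lid over 1.5 rad; funnel axis within 9 mm of the mouth centre, spout end 20 mm or more below the rim, tilt under 8 deg; six stones within 38 mm of the jar axis and under 50 mm above its floor; scoop flat on the bench (8 mm, 6 deg); funnel and scoop at rest (all of step 3 and value of joint shaker_lid above 1.5 rad and height (world z) of scoop below 0.008 m and angle between scoop's own z axis and vertical below 0.1 rad and linear speed of each of scoop, funnel below 0.02 m/s); the robot touches nothing.
It fails at once if the mug or the tape roll is pushed more than 30 mm away or tipped (distance of any of mug, tape from where it was at the start of the episode above 0.03 m or angle between any of mug, tape's own z axis and vertical above 0.4 rad).
It also fails if it takes over 72 s, if anything falls off the work surface, if the arm or the gripper's body presses on something with over 40 N, if the wrist force passes 120 N, or if a joint passes its speed limit or range.

## Working session

There is one attempt and no reset: what is moved stays moved. The work goes in short steps, each a Python script; the robot and the scene stay as the last script left them, time stands still between calls to the robot, and variables do not carry over. Pictures are saved under pics/ and viewed, at most 10 in all, crops included, and the job is handed in when it is done.

```bash
ls; mkdir -p pics; cat > h.py <<'E'
from cell import *
import numpy as np, cv2
from scipy.spatial.transform import Rotation as R
def pix2ray(f,uv,Twc=None):
    x=(uv[0]-f["cx"])/f["fx"]; y=(uv[1]-f["cy"])/f["fy"]
    rd=np.hypot(x,y); r=rd
    for _ in range(20): r=rd/(1+f["k1"]*r*r)
    s=r/rd if rd>0 else 1
    T=np.array(f["cam_to_world"]) if Twc is None else Twc
    d=T[:3,:3]@np.array([x*s,y*s,1.]); return T[:3,3],d/np.linalg.norm(d)
def onz(f,uv,z,Twc=None):
    o,d=pix2ray(f,uv,Twc); return o+d*(z-o[2])/d[2]
def tri(rays):
    A=sum(np.eye(3)-np.outer(d,d) for o,d in rays); b=sum((np.eye(3)-np.outer(d,d))@o for o,d in rays)
    p=np.linalg.solve(A,b); return p,[np.linalg.norm(np.cross(p-o,d)) for o,d in rays]
def save(f,n): cv2.imwrite("pics/"+n,cv2.cvtColor(f["img"],cv2.COLOR_RGB2BGR))
def rot(zax,yax):
    z=np.array(zax,float); z/=np.linalg.norm(z); y=np.array(yax,float); y-=z*(y@z); y/=np.linalg.norm(y)
    return R.from_matrix(np.c_[np.cross(y,z),y,z]).as_rotvec()
E
python3 - <<'E'
from h import *
F={c:grab_frame(c) for c in("scene","top")}
for c in F:
    save(F[c],c+"0.png"); T=np.array(F[c]["cam_to_world"]);print(c,T[:3,3].round(3),F[c]["fx"])
names="shaker lid_handle lid_hinge jar_mouth funnel funnel_tab scoop scoop_grip scoop_lip mug tape".split()
for n in names:
    for c in F:
        print(n,c,[(np.round(d["centre"]).tolist(),round(d["score"],2)) for d in tip_of(c,n)][:4])
print(get_state()["clock"])
E
```

```text
pics
scene [-0.183  0.726  0.946] 426.5696829745036
top [0.247 0.07  1.749] 544.9452735557056
shaker scene [([290.0, 225.0], 0.64)]
shaker top [([294.0, 205.0], 0.62), ([210.0, 227.0], 0.51)]
lid_handle scene [([302.0, 195.0], 0.68)]
lid_handle top [([292.0, 220.0], 0.71)]
lid_hinge scene [([270.0, 186.0], 0.65)]
lid_hinge top [([299.0, 179.0], 0.74), ([274.0, 262.0], 0.59), ([382.0, 243.0], 0.25)]
jar_mouth scene [([288.0, 197.0], 0.65)]
jar_mouth top [([212.0, 234.0], 0.25)]
funnel scene []
funnel top [([396.0, 222.0], 0.95), ([197.0, 236.0], 0.6)]
funnel_tab scene [([372.0, 190.0], 0.93)]
funnel_tab top [([384.0, 244.0], 0.93), ([208.0, 235.0], 0.66)]
scoop scene [([160.0, 316.0], 0.89), ([226.0, 287.0], 0.85)]
scoop top [([202.0, 225.0], 0.63), ([150.0, 212.0], 0.6)]
scoop_grip scene [([254.0, 298.0], 0.87), ([190.0, 305.0], 0.86)]
scoop_grip top [([166.0, 218.0], 0.92), ([208.0, 258.0], 0.78)]
scoop_lip scene [([210.0, 277.0], 0.61), ([144.0, 319.0], 0.61)]
scoop_lip top [([138.0, 199.0], 0.96), ([201.0, 202.0], 0.85), ([293.0, 222.0], 0.39)]
mug scene [([313.0, 267.0], 0.89)]
mug top [([273.0, 264.0], 0.98)]
tape scene [([351.0, 234.0], 0.62)]
tape top []
1.2
```

View pics/scene0.png

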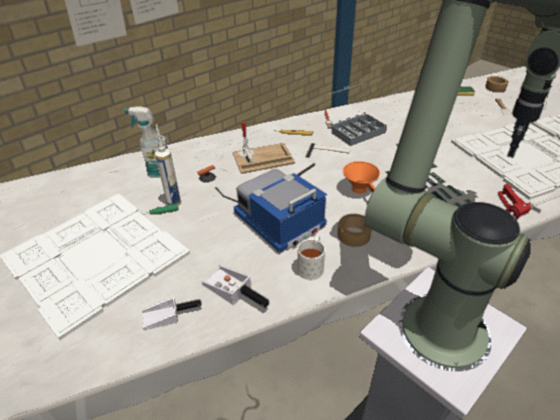

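View pics/top0.png

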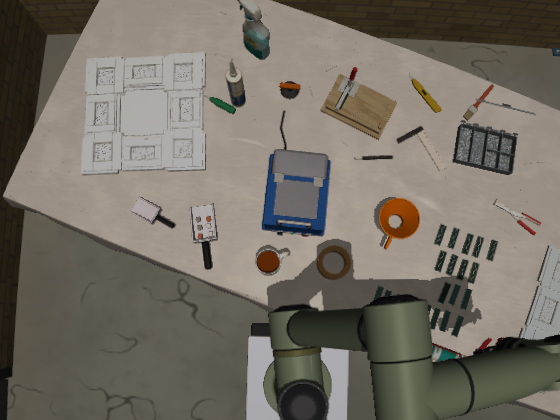

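Scene view: shaker at (282,215), funnel at (361,178), mug at (312,262), tape at (353,231). The scoop candidates in the top view are an empty one at (150,212) and one with stones at (205,232). The second is longer and holds the stones, so it fits the description; I'll confirm it in a crop.

```bash
python3 - <<'E'
from h import *
F={c:grab_frame(c) for c in("scene","top")}
im=F["top"]["img"][180:290,120:300]
cv2.imwrite("pics/crop1.png",cv2.cvtColor(cv2.resize(im,None,fx=4,fy=4,interpolation=cv2.INTER_CUBIC),cv2.COLOR_RGB2BGR))
def P(n,h,cs=("top","scene"),near=None):
    rs=[]
    for c in cs:
        for d in tip_of(c,n)[:3]:
            p=onz(F[c],d["centre"],h); print(n,c,p.round(3),round(d["score"],2))
P("lid_handle",.167);P("lid_hinge",.13);P("funnel",0.);P("funnel_tab",.064);P("scoop",0);P("scoop_grip",.036);P("scoop_lip",.002);P("mug",0);P("tape",0)
def poly(n,c="top"):
    for d in silhouettes(c,n)[:3]:
        m=d["mask"].astype(np.uint8); r=cv2.minAreaRect(cv2.findNonZero(m)); 
        print(n,c,d["centre"],round(d["score"],2),m.sum(),r)
        yield m,d
f=F["top"]
for m,d in poly("scoop"):
    b=cv2.boxPoints(cv2.minAreaRect(cv2.findNonZero(m))); print([onz(f,q,.02)[:2].round(3).tolist() for q in b])
for m,d in poly("funnel"):
    print("f",onz(f,d["centre"],.08).round(3))
for m,d in poly("tape"):print(onz(f,d["centre"],.048).round(3))
for m,d in poly("mug"):print(onz(f,d["centre"],.093).round(3))
for m,d in poly("shaker"):
    b=cv2.boxPoints(cv2.minAreaRect(cv2.findNonZero(m))); print([onz(f,q,.13)[:2].round(3).tolist() for q in b])
# orange funnel by colour in top: rim ellipse + bore
hsv=cv2.cvtColor(f["img"],cv2.COLOR_RGB2HSV); m=cv2.inRange(hsv,(5,150,120),(20,255,255)); m[:, :360]=0;m[:,440:]=0;m[:180]=0;m[270:]=0
c=max(cv2.findContours(m,0,1)[0],key=cv2.contourArea); (x,y),r=cv2.minEnclosingCircle(c); print("enc",x,y,r)
k=cv2.getStructuringElement(2,(17,17)); mo=cv2.morphologyEx(cv2.drawContours(m*0,[c],-1,255,-1),cv2.MORPH_OPEN,k)
cc=max(cv2.findContours(mo,0,1)[0],key=cv2.contourArea); e=cv2.fitEllipse(cc); print(e,onz(f,e[0],.08))
E
```

```text
lid_handle top [0.49  0.029 0.167] 0.67
lid_handle top [0.531 0.305 0.167] 0.29
lid_handle scene [0.498 0.026 0.167] 0.8
lid_hinge top [0.637 0.016 0.13 ] 0.85
lid_hinge top [ 0.435 -0.254  0.13 ] 0.74
lid_hinge top [0.497 0.284 0.13 ] 0.61
lid_hinge scene [0.631 0.016 0.13 ] 0.78
funnel top [ 0.521 -0.312  0.   ] 0.74
funnel scene [ 0.518 -0.321  0.   ] 0.62
funnel scene [ 0.389 -0.111  0.   ] 0.38
funnel_tab top [ 0.446 -0.251  0.064] 0.95
funnel_tab top [0.507 0.019 0.064] 0.39
funnel_tab scene [ 0.452 -0.279  0.064] 0.69
scoop top [0.545 0.501 0.   ] 0.83
scoop top [0.502 0.323 0.   ] 0.65
scoop scene [0.498 0.309 0.   ] 0.78
scoop scene [0.537 0.501 0.   ] 0.58
scoop_grip top [0.502 0.432 0.036] 0.93
scoop_grip top [0.393 0.294 0.036] 0.56
scoop_grip scene [0.493 0.44  0.036] 0.86
scoop_grip scene [0.4   0.292 0.036] 0.64
scoop_lip top [0.563 0.333 0.002] 0.65
scoop_lip scene [0.563 0.331 0.002] 0.88
scoop_lip scene [0.567 0.543 0.002] 0.68
mug top [0.376 0.085 0.   ] 0.94
mug top [0.495 0.331 0.   ] 0.22
mug scene [ 0.381  0.081 -0.   ] 0.81
tape top [ 0.388 -0.101  0.   ] 0.83
[... 1024 characters left out ...]
.6, 262.6] 0.8 552 ((271.5122375488281, 262.2518310546875), (30.459239959716797, 25.16843032836914), 8.530765533447266)
[0.374 0.099 0.093]
mug top [397.5, 214.5] 0.21 1220 ((399.4386291503906, 221.28103637695312), (47.77839279174805, 40.4133415222168), 79.11447143554688)
[ 0.533 -0.297  0.093]
shaker top [295.7, 191.8] 0.76 5184 ((298.70013427734375, 176.94195556640625), (63.051021575927734, 119.57896423339844), 6.4415998458862305)
[[0.46, 0.125], [0.835, 0.095], [0.818, -0.101], [0.444, -0.063]]
enc 395.9941711425781 223.6381378173828 26.332286834716797
((398.9346008300781, 217.92530822753906), (39.23545455932617, 40.64206314086914), 128.5226287841797) [ 0.52457801 -0.30394356  0.08      ]
```

View pics/crop1.png

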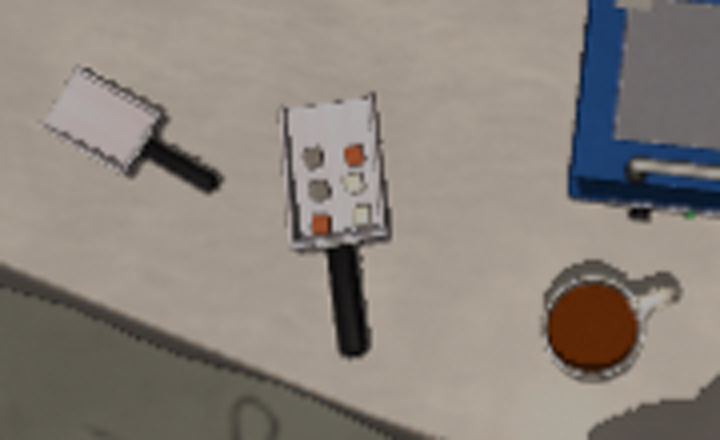

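The crop confirms it: the scoop with six stones (top image ≈(205,225), handle ≈(208,258)) is the larger one. Next I'll refine the positions with the wrist camera over the funnel and then the shaker.

```bash
cat >> h.py <<'E'
def wf():
    s=get_state(); f=grab_frame("wrist"); T=np.eye(4); T[:3,:3]=R.from_rotvec(s["eef_rot"]).as_matrix(); T[:3,3]=s["position"]
    return f,T@np.array(f["T_tool_cam"])
def best(p,rv):
    """of the two half-turn-equivalent grasps, the nearer in joint space"""
    alt=(R.from_rotvec(rv)*R.from_rotvec([0,0,np.pi])).as_rotvec(); q0=np.array(get_state()["q"]); c=[]
    for r in(rv,alt):
        q=ik(p,r)
        if q is not None: c.append((np.abs(np.array(q)-q0).max(),r))
    return min(c,key=lambda t:t[0])[1] if c else None
E
python3 - <<'E'
from h import *
s=get_state();print(s["clock"])
xs=np.array([.996,-.085,0]); tab=np.array([-.83,.56,0])
r=best([.47,-.27,.32],rot([0,0,-1],np.cross([0,0,1],tab)))
movep([.47,-.27,.32],r); f,T=wf(); print(np.array(f["T_tool_cam"]).round(3).tolist(),get_state()["clock"])
save(f,"w_f.png")
for n,h in(("funnel",0),("funnel_tab",.064),("tape",0)):
    for d in tip_of("wrist",n)[:2]: print(n,np.round(d["centre"]),onz(f,d["centre"],h,T).round(4),round(d["score"],2))
hsv=cv2.cvtColor(f["img"],cv2.COLOR_RGB2HSV); m=cv2.inRange(hsv,(5,150,90),(20,255,255))
cv2.imwrite("pics/m.png",m)
c=max(cv2.findContours(m,0,1)[0],key=cv2.contourArea); k=cv2.getStructuringElement(2,(61,61)); mo=cv2.morphologyEx(cv2.drawContours(m*0,[c],-1,255,-1),cv2.MORPH_OPEN,k)
cc=max(cv2.findContours(mo,0,1)[0],key=cv2.contourArea); e=cv2.fitEllipse(cc); print(e,onz(f,e[0],.08,T))
p=[.52,.03,.36]; r=best(p,rot([0,0,-1],xs)); movep(p,r); f,T=wf(); save(f,"w_s.png")
for n,h in(("lid_handle",.167),("lid_hinge",.13),("shaker",0)):
    for d in tip_of("wrist",n)[:2]: print(n,np.round(d["centre"]),onz(f,d["centre"],h,T).round(4),round(d["score"],2))
print(get_state()["clock"])
cv2.imwrite("pics/w_both.png",np.hstack([cv2.resize(cv2.imread("pics/"+n),(400,300)) for n in("w_f.png","w_s.png")]))
E
```

```text
2.45
[[-0.001, -0.965, -0.263, 0.066], [1.0, -0.001, -0.001, 0.001], [0.001, -0.263, 0.965, -0.142], [0.0, 0.0, 0.0, 1.0]] 4.0917
funnel [279. 210.] [ 0.5226 -0.3043  0.    ] 0.95
funnel_tab [268. 162.] [ 0.4452 -0.2695  0.064 ] 0.75
tape [267. 164.] [ 0.4513 -0.2785  0.    ] 0.55
((281.4035339355469, 224.06910705566406), (84.3026351928711, 95.31205749511719), 111.48785400390625) [ 0.52152017 -0.30056153  0.08      ]
lid_handle [305. 180.] [0.4902 0.0238 0.167 ] 0.82
lid_hinge [184. 175.] [0.6364 0.0109 0.13  ] 0.97
shaker [256. 166.] [0.5564 0.0241 0.    ] 0.62
shaker [360. 194.] [0.3847 0.086  0.    ] 0.19
5.7917
```

View pics/w_both.png

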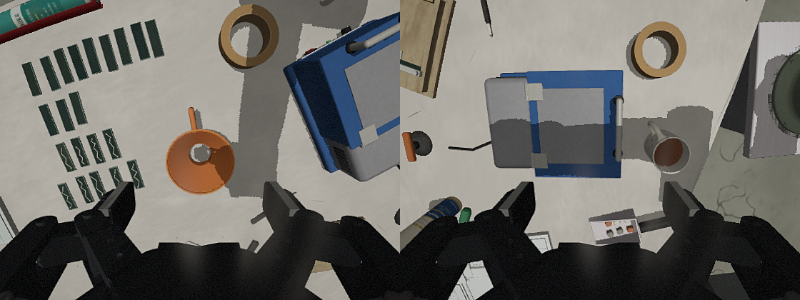

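Wrist views: funnel at composite (200,160) with its tab at (194,118); shaker lid with the bar handle at composite (617,127), hinge near (531,122), mug in front of it. The fused handle position is ≈(0.489, 0.0265), the hinge ≈(0.638, 0.0135) and the yaw ≈ -0.087. I'll open the lid now.

```bash
python3 - <<'E'
from h import *
xs=np.array([np.cos(.087),-np.sin(.087),0]); z=np.array([0,0,1.]); H=np.array([.489,.0265,.167]); off=np.array([0,0,-.019])
r=best(H+[0,0,.05],rot([0,0,-1],xs))
def arc(H,th): 
    hg=H+.150*xs-[0,0,.037]; a=th+np.arctan2(37,150); return hg+.1545*(-np.cos(a)*xs+np.sin(a)*z)+off
for t in np.linspace(0,1.9,6): assert ik(arc(H,t),r) is not None,t
movep(H+off+[0,0,.06],r); move_l(H+off,.12)
f0=np.array(get_state()["contact_force"]); grab(40); s=get_state(); f1=np.array(s["contact_force"]); print(f0.round(1),f1.round(1),s["finger_gap"],s["grasp_force"],np.array(s["position"]).round(4))
if s["finger_gap"]>.03:
    for t in np.linspace(0,1.88,9)[1:]:
        move_l(arc(H,t),.13); s=get_state(); fc=np.array(s["contact_force"])-f0; print(round(t,2),fc.round(1),round(s["finger_gap"],3),round(s["clock"],2))
        if np.linalg.norm(fc)>60: print("stop");break
E
```

```text
[-0.4  0.6  0.1] [-0.8 -0.3  1.3] 0.09932322220067803 38.899598121643066 [0.4888 0.0265 0.148 ]
0.24 [ 5.5 -0.5 -2.1] 0.1 8.22
0.47 [ 7.6 -0.4 -5.9] 0.104 8.64
0.7 [ 6.1  0.1 -7.2] 0.098 9.07
0.94 [ 5.   1.5 -8.8] 0.1 9.49
1.17 [ 3.4  3.3 -7.8] 0.103 9.92
1.41 [ 2.4  4.2 -3.8] 0.1 10.34
1.64 [ 2.   5.5 -2.7] 0.096 10.77
1.88 [ 1.8  4.4 -2.9] 0.101 11.19
```

```bash
python3 - <<'E'
from h import *
let_go(); s=get_state(); print(np.array(s["contact_force"]).round(1))
p=np.array(s["position"]); move_l(p+[0,0,.11],.25)
rv=get_state()["eef_rot"]
movep([.50,0.02,.36],rv); f,T=wf(); save(f,"w_o.png"); S=grab_frame("scene"); save(S,"s_o.png")
for n,h in(("jar_mouth",.125),("jar_floor",.042)):
    for d in tip_of("wrist",n)[:2]: print(n,np.round(d["centre"]),onz(f,d["centre"],h,T).round(4),round(d["score"],2))
for n in("lid_handle","lid_hinge","jar_mouth"):
  for d in tip_of("scene",n)[:2]: print(n,np.round(d["centre"]),onz(S,d["centre"],{"jar_mouth":.125,"lid_hinge":.13}.get(n,.27)).round(3),round(d["score"],2))
a=cv2.imread("pics/w_o.png"); b=cv2.imread("pics/s_o.png")[130:280,190:390]
cv2.imwrite("pics/o_both.png",np.hstack([cv2.resize(a,(400,300)),cv2.resize(b,(400,300))])); print(get_state()["clock"])
E
```

```text
[ 2.6 -2.  -1.7]
jar_mouth [233. 186.] [0.5591 0.0213 0.125 ] 0.93
jar_mouth [244. 170.] [0.5431 0.0022 0.125 ] 0.47
jar_floor [243. 175.] [0.5549 0.0208 0.042 ] 0.68
jar_floor [260. 326.] [0.5574 0.293  0.042 ] 0.41
lid_handle [254. 137.] [0.712 0.011 0.27 ] 0.6
lid_hinge [273. 186.] [0.626 0.018 0.13 ] 0.6
lid_hinge [360. 189.] [ 0.423 -0.167  0.13 ] 0.27
jar_mouth [285. 197.] [0.565 0.023 0.125] 0.87
13.7417
```

View pics/o_both.png

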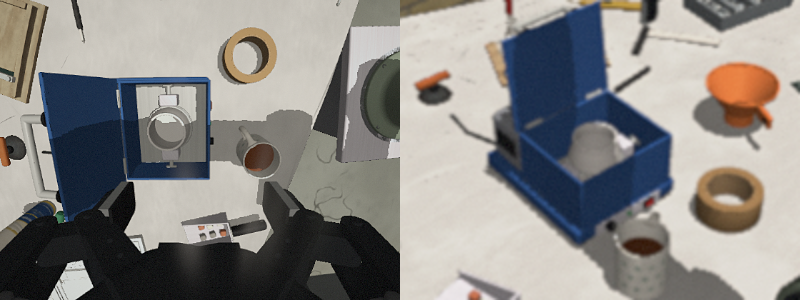

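Lid is open and leaning back (handle at about 1.85 rad). The jar shows at composite (170,130). I'll measure its rim from a closer view.

```bash
python3 - <<'E'
from h import *
rv=get_state()["eef_rot"]; M=R.from_rotvec(rv).as_matrix()
print(M.round(2).tolist())
p=np.array([.5597,.021,0])-M@[.066-.263*.25,0,0]; p[2]=.30; p[0]-=0.0
move_l(p,.3); f,T=wf(); save(f,"w_j.png"); print(T[:3,3].round(3),p.round(3),get_state()["clock"])
for d in tip_of("wrist","jar_mouth")[:2]: print(np.round(d["centre"]),onz(f,d["centre"],.125,T).round(4),round(d["score"],2))
# predicted outlines at assumed centre for comparison
def proj(P):
    q=np.linalg.inv(T)@np.r_[P,1]; x,y=q[0]/q[2],q[1]/q[2]; k=1+f["k1"]*(x*x+y*y); return [f["fx"]*x*k+f["cx"],f["fy"]*y*k+f["cy"]]
im=cv2.imread("pics/w_j.png"); big=cv2.resize(im,None,fx=3,fy=3,interpolation=cv2.INTER_CUBIC)
C=np.array([.5597,.021]); xs=np.array([np.cos(.087),-np.sin(.087)]); ys=np.array([np.sin(.087),np.cos(.087)])
for rad,col in((.031,(0,0,255)),(.035,(0,255,0))):
    pts=np.array([proj([C[0]+rad*np.cos(a),C[1]+rad*np.sin(a),.125]) for a in np.linspace(0,6.28,60)]); cv2.polylines(big,[np.int32(pts*3+1)],True,col,1)
pts=np.array([proj([*(C+sx*.078*xs+sy*.09*ys),.13]) for sx,sy in((-1,-1),(1,-1),(1,1),(-1,1))]); cv2.polylines(big,[np.int32(pts*3+1)],True,(0,255,255),1)
c=np.int32(np.array(proj([*C,.125]))*3); x0=max(c[0]-400,0); y0=max(c[1]-300,0); print(x0,y0)
cv2.imwrite("pics/jar.png",big[y0:y0+600,x0:x0+800])
E
```

```text
[[-0.09, -1.0, -0.0], [-1.0, 0.09, 0.0], [-0.0, 0.0, -1.0]]
[ 0.555 -0.045  0.441] [0.56  0.021 0.3  ] 14.225
[280. 190.] [0.5572 0.0212 0.125 ] 0.7
434 270
```

View pics/jar.png

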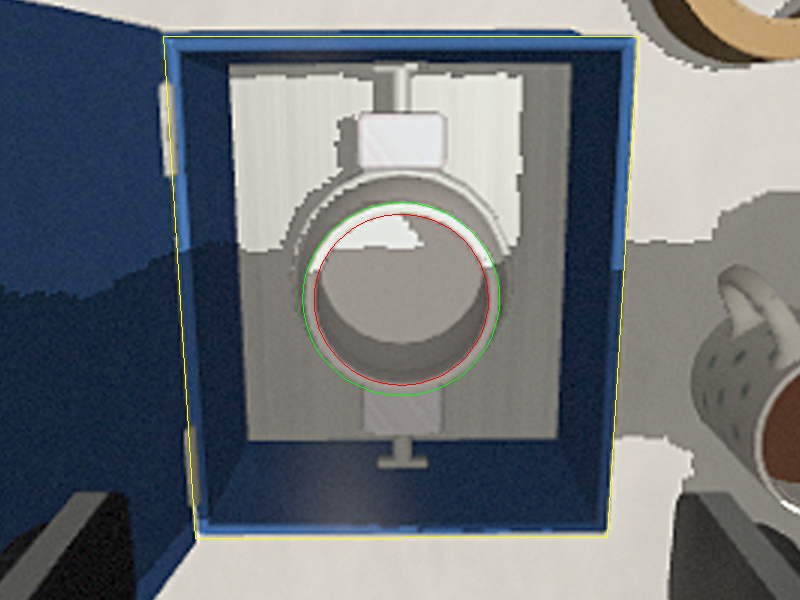

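The overlay matches: the chamber outline and the jar rim (crop centre (400,297)) agree within about 1 mm, so the jar is at (0.5597, 0.0205). Next comes a close look at the funnel with a model fit, then the grasp.

```bash
cat >> h.py <<'E'
from scipy.optimize import minimize
def omask(f):
    m=cv2.inRange(cv2.cvtColor(f["img"],cv2.COLOR_RGB2HSV),(4,140,40),(20,255,255))
    c=max(cv2.findContours(m,0,1)[0],key=cv2.contourArea); return cv2.drawContours(m*0,[c],-1,1,-1)
def fmodel(f,T,x,y,a,z0):
    c,s=np.cos(a),np.sin(a); W=np.linalg.inv(T); m=np.zeros((420,560),np.uint8)
    t=np.linspace(0,6.28,60)
    rings=[np.c_[r*np.cos(t),r*np.sin(t),0*t+z] for r,z in((.027,0),(.027,.022),(.0655,.079))]
    tab=np.array([[u,v,w] for u in(.055,.104) for v in(-.005,.005) for w in(.051,.077)])
    def pr(L):
        P=np.c_[x+c*L[:,0]-s*L[:,1],y+s*L[:,0]+c*L[:,1],z0+L[:,2]]@W[:3,:3].T+W[:3,3]
        q=P[:,:2]/P[:,2:]; q=q*(1+f["k1"]*(q**2).sum(1,keepdims=True)); return q*[f["fx"],f["fy"]]+[f["cx"],f["cy"]]
    for L in(np.vstack(rings[:2]),np.vstack(rings[1:]),tab): cv2.fillConvexPoly(m,cv2.convexHull(np.int32(pr(L)*16)),1,shift=4)
    return m
def fit_funnel(f,T,x,y,a,z0=0.):
    o=omask(f).astype(bool)
    def cost(v): m=fmodel(f,T,v[0]*.01+x,v[1]*.01+y,v[2]*.1+a,z0).astype(bool); return 1-(m&o).sum()/(m|o).sum()
    best=min((minimize(cost,g,method="Nelder-Mead",options=dict(initial_simplex=np.array([g,g+[1,0,0],g+[0,1,0],g+[0,0,2]]),xatol=.01,fatol=1e-4)) for g in(np.zeros(3),np.array([0,0,1.5]),np.array([0,0,-1.5]))),key=lambda r:r.fun)
    v=best.x; return v[0]*.01+x,v[1]*.01+y,v[2]*.1+a,1-best.fun
E
python3 - <<'E'
from h import *
tab=np.array([-.83,.56,0]); p=[.47,-.27,.24]
r=best(p,rot([0,0,-1],np.cross([0,0,1],tab))); movep(p,r); f,T=wf(); save(f,"w_f2.png")
F=fit_funnel(f,T,.5225,-.303,2.57); print("wrist",np.round(F,4))
t=grab_frame("top"); Tt=np.array(t["cam_to_world"])
for d in tip_of("wrist","funnel_tab")[:1]: print(onz(f,d["centre"],.064,T).round(4))
for d in tip_of("wrist","funnel")[:1]: print(onz(f,d["centre"],0,T).round(4))
print("tab pred",F[0]+.086*np.cos(F[2]),F[1]+.086*np.sin(F[2]),get_state()["clock"])
E
```

```text
wrist [ 0.5268 -0.3059  2.704   0.9532]
[ 0.4459 -0.2694  0.064 ]
[ 0.5238 -0.3087  0.    ]
tab pred 0.4489355601900141 -0.2694584033916984 15.8333
```

```bash
python3 - <<'E'
from h import *
a=2.70; d=np.array([np.cos(a),np.sin(a),0]); G=np.array([.4487,-.2695,.064]); off=np.array([0,0,-.019])
r=best(G+[0,0,.05],rot([0,0,-1],np.cross([0,0,1],d)))
movep(G+off+[0,0,.05],r); move_l(G+off,.12); grab(80); s=get_state(); print(round(s["finger_gap"],3),s["grasp_force"],s["clock"])
move_l(G+off+[0,0,.17],.2)
s=get_state(); print(round(s["finger_gap"],3),np.array(s["contact_force"]).round(2),np.array(s["position"]).round(4))
f,T=wf(); save(f,"w_h.png"); print("held",np.round(fit_funnel(f,T,.526,-.306,a,.17),4))
t=grab_frame("top"); print("top",np.round(fit_funnel(t,np.array(t["cam_to_world"]),.526,-.306,a,.17),4),get_state()["clock"])
E
```

```text
0.103 77.93740153312683 17.725
0.106 [-0.78  0.49 -1.24] [ 0.448  -0.269   0.2137]
held [ 0.5364 -0.3103  2.7028  0.1391]
top [ 0.526 -0.306  2.7    0.   ] 18.825
```

View pics/w_h.png

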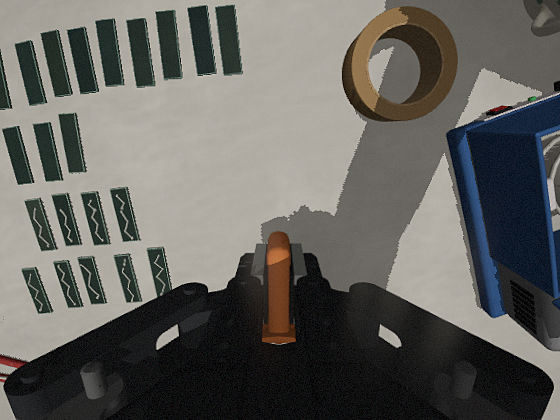

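The funnel is held by its tab (pixel (280,290)), aligned with the fingers. Next I'll take it above the jar and cross-check with the scene camera.

```bash
python3 - <<'E'
from h import *
J=np.array([.5597,.0205]); xs=np.array([np.cos(.087),-np.sin(.087),0]); d=-xs
g=np.r_[J,0]+.086*d; r=best([g[0],g[1],.25],rot([0,0,-1],np.cross([0,0,1],d)))
print("turn",(R.from_rotvec(r)*R.from_rotvec(get_state()["eef_rot"]).inv()).magnitude())
p=g+[0,0,.24]; movep(p,r); move_l(g+[0,0,.185],.12)
s=get_state(); print(np.array(s["position"]).round(4),g,s["clock"])
f=grab_frame("scene"); T=np.array(f["cam_to_world"]); save(f,"s_h.png")
zf=s["position"][2]+.019-.064
F=fit_funnel(f,T,J[0],J[1],np.pi-.087,zf); print(np.round(F,4))
v=f["img"][130:250,200:360].copy(); c=cv2.findContours(fmodel(f,T,J[0],J[1],np.pi-.087,zf),0,1)[0]
big=cv2.resize(v,None,fx=5,fy=5,interpolation=cv2.INTER_CUBIC); cv2.polylines(big,[np.int32((k.reshape(-1,2)-[200,130])*5+2) for k in c],True,(0,255,0),1)
cv2.imwrite("pics/held.png",cv2.cvtColor(big,cv2.COLOR_RGB2BGR))
E
```

```text
turn 0.35462784528609925
[0.4743 0.0274 0.1852] [0.47402526 0.02797257 0.        ] 20.5833
[0.5608 0.0186 2.4582 0.6298]
```

View pics/held.png

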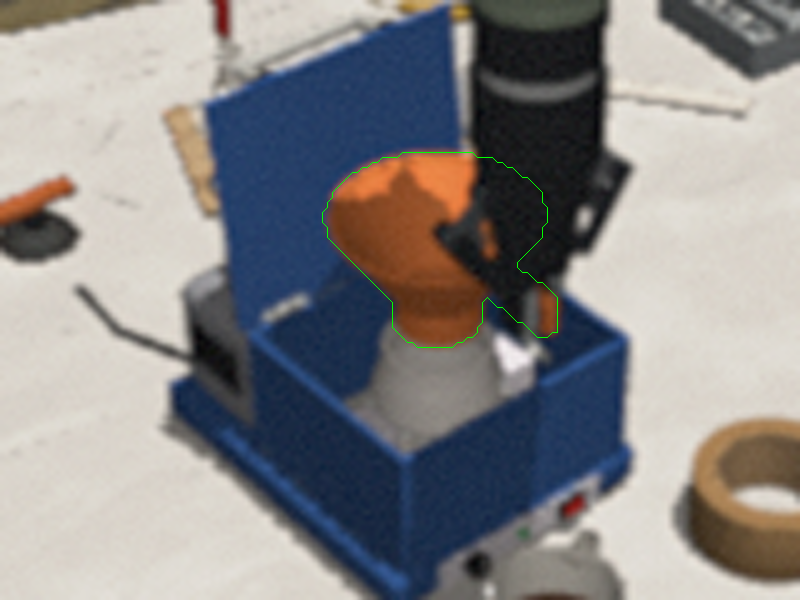

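The held funnel (spout end at (438,345)) matches the prediction within about 2 mm, and the lid stands well back. I'll insert it.

```bash
python3 - <<'E'
from h import *
p=np.array(get_state()["position"]); f0=np.array(get_state()["contact_force"])
h=move_l([p[0],p[1],.139],.06,until_force=6); s=get_state(); print(h,np.array(s["position"]).round(4),(np.array(s["contact_force"])-f0).round(1),s["clock"])
if s["position"][2]<.149:
    let_go(); p=np.array(get_state()["position"]); move_l([p[0],p[1],.26],.25)
    f,T=wf(); save(f,"w_seat.png")
    f=grab_frame("scene"); T=np.array(f["cam_to_world"]); save(f,"s_seat.png")
    for z in(.091,.097,.103): print(z,np.round(fit_funnel(f,T,.5597,.0205,np.pi-.087,z),4))
    print(get_state()["clock"])
E
```

```text
True [0.4744 0.0279 0.1408] [-0.3 -0.5  3.7] 21.3333
0.091 [0.5632 0.0153 3.0681 0.7899]
0.097 [0.5611 0.0195 3.0848 0.7796]
0.103 [0.5533 0.0232 3.0249 0.772 ]
22.7833
```

Seated: it stopped at TCP z 0.141 (expected 0.142). Next I'll locate the scoop precisely and check reachability of the grasp and pour.

```bash
cat >> h.py <<'E'
J=np.array([.5597,.0205])
def tool(G,yaw,p,b,flip):
    """TCP pose for scoop grip point G, scoop heading yaw, nose-down pitch p, grasp lean b"""
    S=R.from_euler("z",yaw)*R.from_euler("y",p); M=S.as_matrix()
    z=M@[np.sin(b),0,-np.cos(b)]; rv=rot(z,M[:,1]*flip); return np.array(G)+.019*z,rv
def pour(yaw,p,b,flip,lip):
    M=(R.from_euler("z",yaw)*R.from_euler("y",p)).as_matrix(); return tool(np.array(lip)+M@[-.168,0,.034],yaw,p,b,flip)
E
python3 - <<'E'
from h import *
M0=R.from_rotvec(get_state()["eef_rot"]).as_matrix()
y=.2; r=best([.45,.30,.27],rot([0,0,-1],[-np.sin(y),np.cos(y),0])); movep([.43,.30,.27],r)
f,T=wf(); save(f,"w_sc.png")
for n,h in(("scoop",0),("scoop_grip",.036),("scoop_lip",.002)):
    for d in tip_of("wrist",n)[:2]: print(n,np.round(d["centre"]),onz(f,d["centre"],h,T).round(4),round(d["score"],2))
for d in silhouettes("wrist","scoop")[:2]: print(np.round(d["centre"]),d["mask"].sum(),d["score"])
print(get_state()["clock"])
for b in np.radians([0,15,30]):
  for fl in(1,-1):
    P,rv=tool([.397,.293,.036],.2,0,b,fl); qg=ik(P,rv); P,rv=tool([.397,.293,.2],.2,0,b,fl); ql=ik(P,rv)
    if qg is None or ql is None: print(np.degrees(b),fl,"nograsp");continue
    for yaw in np.radians([-120,-90,-60,-30,0]):
      lip=np.r_[J-.02*np.array([np.cos(yaw),np.sin(yaw)]),.205]
      qs=[ik(*pour(yaw,np.radians(p),b,fl,lip)) for p in(-10,20,40,55,65)]
      print(int(np.degrees(b)+.5),fl,int(np.degrees(yaw)),"".join("x" if q is None else "o" for q in qs), None if qs[0] is None else np.round(np.array(qs[0])-qg,1).tolist(), None if qs[3] is None else np.round(qs[3],1).tolist())
E
```

```text
scoop [395. 273.] [0.541  0.5016 0.    ] 0.94
scoop [279. 220.] [0.4913 0.3125 0.    ] 0.62
scoop_grip [283. 153.] [0.3955 0.2974 0.036 ] 0.63
scoop_grip [364. 252.] [0.5026 0.4315 0.036 ] 0.63
scoop_lip [418. 291.] [0.5624 0.5456 0.002 ] 0.9
scoop_lip [276. 266.] [0.5633 0.3223 0.002 ] 0.75
[393. 254.] 990 0.93
[280. 214.] 5145 0.87
24.1
0 1 -119 ooooo [-0.3, 0.2, 0.9, 0.8, -0.1, 2.0] [-0.4, 0.2, -0.4, 0.7, 0.9, 1.9]
0 1 -90 ooooo [-0.2, 0.0, 0.5, 0.6, -0.2, 1.6] [-0.3, 0.5, -0.0, 1.5, 0.9, 1.0]
0 1 -59 oooox [-0.2, -0.2, 0.2, 0.4, -0.2, 1.1] [-0.3, 0.7, 0.3, 2.0, 0.6, 0.5]
0 1 -29 oooxx [-0.3, -0.5, -0.1, 0.2, -0.1, 0.4] None
0 1 0 oooxx [-0.7, -0.6, -0.2, 0.2, 0.0, -0.5] None
0 -1 -119 ooooo [-0.3, 0.2, 0.9, 0.8, -0.1, 2.0] [-0.4, 0.2, -0.4, 0.7, 0.9, -1.3]
0 -1 -90 ooooo [-0.2, 0.0, 0.5, 0.6, -0.2, 1.6] [-0.3, 0.5, -0.0, 1.5, 0.9, -2.1]
0 -1 -59 oooox [-0.2, -0.2, 0.2, 0.4, -0.2, 1.1] [-0.3, 0.7, 0.3, 2.0, 0.6, -2.6]
0 -1 -29 oooxx [-0.3, -0.5, -0.1, 0.2, -0.1, 0.4] None
0 -1 0 oooxx [-0.7, -0.6, -0.2, 0.2, 0.0, 5.8] None
15 1 -119 ooooo [-0.2, 0.5, 1.5, 1.5, -0.2, 2.1] [-0.3, 0.
[... 881 characters left out ...]
8, -0.4, 1.8] [-0.2, 0.3, 0.0, 1.3, 0.4, 1.4]
30 1 -59 ooooo [0.0, -0.0, 0.6, 1.2, -0.5, 1.3] [-0.1, 0.4, 0.1, 1.6, 0.3, 0.9]
30 1 -29 ooooo [-0.1, -0.5, 0.1, 0.6, -0.4, 0.5] [-0.1, 0.5, 0.2, 1.7, 0.2, 0.4]
30 1 0 ooooo [-0.9, -0.8, -0.2, 0.5, 0.4, -0.6] [-0.1, 0.5, 0.2, 1.7, -0.0, -0.1]
30 -1 -119 ooooo [-0.3, 0.8, 2.2, 2.5, -0.2, 2.2] [-0.1, 0.2, -0.1, 1.1, 0.4, -1.2]
30 -1 -90 ooooo [-0.1, 0.3, 1.3, 1.8, -0.4, 1.8] [-0.2, 0.3, 0.0, 1.3, 0.4, -1.7]
30 -1 -59 ooooo [0.0, -0.0, 0.6, 1.2, -0.5, 1.3] [-0.1, 0.4, 0.1, 1.6, 0.3, -2.3]
30 -1 -29 ooooo [-0.1, -0.5, 0.1, 0.6, -0.4, 0.5] [-0.1, 0.5, 0.2, 1.7, 0.2, -2.8]
30 -1 0 ooooo [-0.9, -0.8, -0.2, 0.5, 0.4, 5.7] [-0.1, 0.5, 0.2, 1.7, -0.0, 3.1]
```

View pics/w_sc.png

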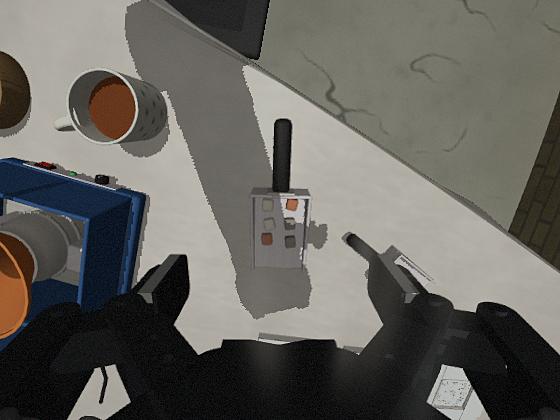

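The scoop lies in the lower centre: handle (283,122)–(281,190), pan (250–311, 190–267) with all six stones in it. Grip ≈(0.3955, 0.297), yaw ≈0.168, lengths consistent with those given. I'll grasp it with a 15° lean and carry it nose slightly up to the pour pose.

```bash
python3 - <<'E'
from h import *
D=np.radians; b=D(15); G=np.array([.3955,.297,.036]); y0=.168; yp=D(-80)
fl=min((1,-1),key=lambda k:np.abs(np.array(ik(*tool(G+[0,0,.06],y0,0,b,k)))-np.array(get_state()["q"])).max())
fl2=[k for k in(1,-1) if (q:=ik(*pour(yp,D(60),b,k,np.r_[J,.2]))) is not None and abs(q[5])<2.9]; print(fl,fl2)
P,r=tool(G,y0,0,b,fl); z=R.from_rotvec(r).as_matrix()[:,2]
movep(P-.07*z,r); move_l(P,.12); grab(80); s=get_state(); print(round(s["finger_gap"],3),s["grasp_force"],s["clock"])
move_l(P+[0,0,.03],.06); P2,r2=tool(G+[0,0,.22],y0,D(-10),b,fl); move_l(P2,.15,rot=r2)
s=get_state(); print(round(s["finger_gap"],3),np.array(s["contact_force"]).round(2),np.round(s["q"],2),s["clock"])
d=np.array([np.cos(yp),np.sin(yp)]); lip=np.r_[J-.02*d,.25]
P3,r3=pour(yp,D(-10),b,fl,lip); move_l(P3,.09,rot=r3); print(np.round(get_state()["q"],2),get_state()["clock"])
lip[2]=.197; P4,r4=pour(yp,D(-8),b,fl,lip); move_l(P4,.08,rot=r4)
t=grab_frame("scene"); save(t,"s_pre.png")
for n in("scoop_lip","scoop","funnel"):
  for q in tip_of("scene",n)[:2]: print(n,np.round(q["centre"]),onz(t,q["centre"],.19).round(3),round(q["score"],2))
print(fl,get_state()["clock"])
E
```

```text
1 [1, -1]
0.244 77.88707613945007 26.25
0.245 [-0.21  0.47 -1.58] [ 0.6  -0.03 -0.71  0.5  -0.18  0.39] 28.325
[ 0.45  0.47 -0.04  1.19 -0.42  1.88] 30.2333
scoop_lip [281. 183.] [0.561 0.041 0.19 ] 0.91
scoop [268. 194.] [0.55  0.103 0.19 ] 0.59
scoop [162. 315.] [0.397 0.546 0.19 ] 0.56
funnel [288. 204.] [0.477 0.093 0.19 ] 0.76
1 31.175
```

```bash
python3 - <<'E'
from h import *
D=np.radians; b=D(15); fl=1; yp=D(-80); d=np.array([np.cos(yp),np.sin(yp)]); lip=np.r_[J-.02*d,.197]
for p in(12,22,30,38,46,54,60):
    P,r=pour(yp,D(p),b,fl,lip); move_l(P,.045,rot=r); sleep(.3)
s=get_state(); print(s["clock"],round(s["finger_gap"],3),np.array(s["contact_force"]).round(1))
sleep(.5); t=grab_frame("scene"); save(t,"s_p.png"); T2=grab_frame("top"); save(T2,"t_p.png")
for i in range(0,6,1):
  for c,f in(("scene",t),("top",T2)): print(i,c,[(np.round(q["centre"]).tolist(),round(q["score"],2)) for q in spot_in(c,f"stone_{i}")[:3]])
print(get_state()["clock"])
E
```

```text
38.6417 0.247 [ 0.6 -0.3 -1.1]
0 scene [([275.0, 205.0], 0.38)]
0 top [([274.0, 197.0], 0.52)]
1 scene [([275.0, 205.0], 0.38)]
1 top [([274.0, 197.0], 0.52)]
2 scene [([275.0, 205.0], 0.38)]
2 top [([274.0, 197.0], 0.52)]
3 scene [([275.0, 205.0], 0.38)]
3 top [([274.0, 197.0], 0.52)]
4 scene [([275.0, 205.0], 0.38)]
4 top [([274.0, 197.0], 0.52)]
5 scene [([275.0, 205.0], 0.38)]
5 top [([274.0, 197.0], 0.52)]
39.8417
```

```bash
python3 - <<'E'
from h import *
D=np.radians; b=D(15); fl=1; yp=D(-80); d=np.array([np.cos(yp),np.sin(yp)])
P,r=pour(yp,D(60),b,fl,np.r_[J-.02*d,.25]); move_l(P,.15)
P,r=pour(yp,D(30),b,fl,np.r_[J-.14*d,.22]); move_l(P,.15,rot=r)
s=get_state(); print(np.array(s["contact_force"]).round(2))
t=grab_frame("scene"); save(t,"s_q.png"); T2=grab_frame("top"); save(T2,"t_q.png"); f,T=wf(); save(f,"w_q.png")
a=[cv2.resize(cv2.imread("pics/"+n)[v:v+h,u:u+w],(400,300),interpolation=cv2.INTER_CUBIC) for n,u,v,w,h in(("s_p.png",210,130,120,90),("s_q.png",210,130,120,90),("t_q.png",200,150,140,105),("w_q.png",0,0,560,420))]
cv2.imwrite("pics/pour.png",np.vstack([np.hstack(a[:2]),np.hstack(a[2:])])); print(get_state()["clock"])
E
```

```text
[ 0.25  0.64 -1.6 ]
42.0
```

View pics/pour.png

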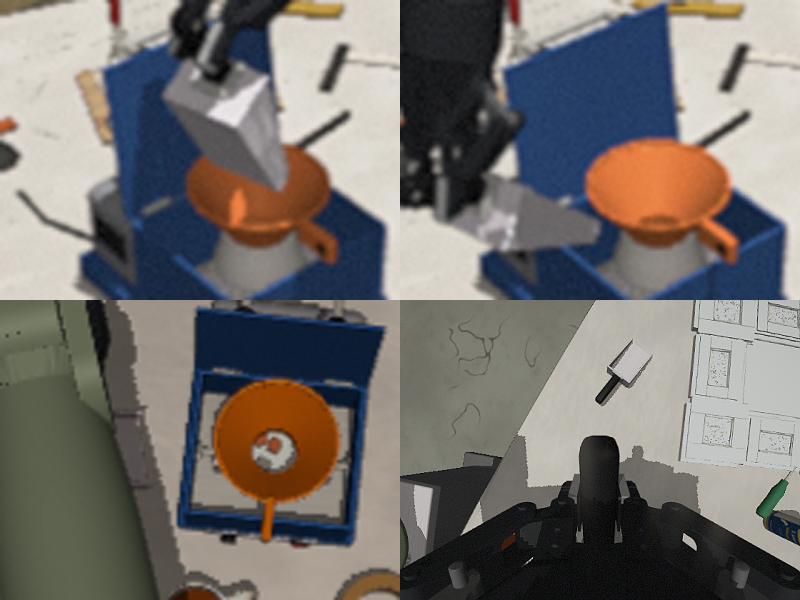

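The pour view shows the cone empty (second panel), stones visible through the bore into the jar (third panel, ≈(268,445)) and no strays in the chamber. I'll set the scoop down where it was, then check numerically for leftovers.

```bash
python3 - <<'E'
from h import *
D=np.radians; b=D(15); fl=1; G=np.array([.3955,.297,.036]); y0=.168
P,r=tool(G+[0,0,.15],y0,0,b,fl); move_l(P,.12,rot=r)
P,r=tool(G+[0,0,.012],y0,0,b,fl); move_l(P,.15)
P,r=tool(G-[0,0,.003],y0,0,b,fl); h=move_l(P,.03,until_force=4); s=get_state(); print(h,s["position"][2]-P[2]-.003,s["clock"])
let_go(); z=R.from_rotvec(r).as_matrix()[:,2]; p=np.array(get_state()["position"]); move_l(p-.09*z,.2)
v=[.43,.30,.27]; rv=best(v,rot([0,0,-1],[-np.sin(y0),np.cos(y0),0])); movep(v,rv)
f,T=wf(); save(f,"w_e.png")
for n,hh in(("scoop",0),("scoop_grip",.036),("scoop_lip",.002),("stone_0",.01)):
    for d in tip_of("wrist",n)[:3]: print(n,np.round(d["centre"]),onz(f,d["centre"],hh,T).round(4),round(d["score"],2))
v=np.r_[J,.34]; rv=best(v,rot([0,0,-1],[np.cos(.087),-np.sin(.087),0])); movep(v,rv)
f,T=wf(); save(f,"w_jar2.png")
for n in("stone_0","stone_1","stone_3"):
    print(n,[(np.round(d["centre"]).tolist(),onz(f,d["centre"],.05,T).round(3).tolist(),round(d["score"],2)) for d in spot_in("wrist",n)])
print("funnel",np.round(fit_funnel(f,T,J[0],J[1],np.pi-.087,.097),4),[onz(f,d["centre"],.097,T).round(4) for d in tip_of("wrist","funnel")[:1]])
# leftover red stones in the scoop: red pixels within the pan
e=cv2.imread("pics/w_e.png")[190:270,245:315]; hs=cv2.cvtColor(e,cv2.COLOR_BGR2HSV); print("red px",(cv2.inRange(hs,(0,90,60),(15,255,255))>0).sum())
e=cv2.imread("pics/w_sc.png")[190:270,245:315]; hs=cv2.cvtColor(e,cv2.COLOR_BGR2HSV); print("red px before",(cv2.inRange(hs,(0,90,60),(15,255,255))>0).sum(), get_state()["clock"])
g=lambda n:cv2.cvtColor(cv2.imread("pics/"+n)[196:262,256:306],cv2.COLOR_BGR2GRAY); print("edges before/after",[int((cv2.Canny(g(n),60,150)>0).sum()) for n in("w_sc.png","w_e.png")])
E
```

```text
True -0.0002293556331668745 45.2917
scoop [397. 270.] [0.5382 0.4985 0.    ] 0.9
scoop [281. 219.] [0.4882 0.3125 0.    ] 0.67
scoop_grip [280. 156.] [0.3987 0.2962 0.036 ] 0.96
scoop_grip [369. 250.] [0.5016 0.434  0.036 ] 0.74
scoop_lip [423. 288.] [0.5621 0.5467 0.002 ] 0.94
scoop_lip [283. 267.] [0.561  0.3283 0.002 ] 0.69
stone_0 [([277.0, 171.0], [0.558, 0.026, 0.05], 0.49), ([265.0, 174.0], [0.541, 0.022, 0.05], 0.39), ([196.0, 0.0], [0.473, 0.256, 0.05], 0.22)]
stone_1 [([277.0, 171.0], [0.558, 0.026, 0.05], 0.49), ([265.0, 174.0], [0.541, 0.022, 0.05], 0.39), ([196.0, 0.0], [0.473, 0.256, 0.05], 0.22)]
stone_3 [([277.0, 171.0], [0.558, 0.026, 0.05], 0.49), ([265.0, 174.0], [0.541, 0.022, 0.05], 0.39), ([196.0, 0.0], [0.473, 0.256, 0.05], 0.22)]
funnel [0.5589 0.0197 3.0459 0.9598] [array([0.5561, 0.0207, 0.097 ])]
red px 0
red px before 219 49.0083
edges before/after [490, 239]
```

```bash
python3 - <<'E'
import cv2
for n in("w_sc.png","w_e.png"):
    g=cv2.cvtColor(cv2.imread("pics/"+n)[192:268,248:316],cv2.COLOR_BGR2GRAY); print(n); print(cv2.resize(g,(17,19),interpolation=cv2.INTER_AREA))
E
```

```text
w_sc.png
[[ 98  90  88  87  84  91  87  88 140 134 133 123  96 100 100 138 174]
 [102  89 111 107  95  99 102 103 159 160 145 144 164 172 153 167 170]
 [106  82 112 106 111 107 102 109 173 142 117 117 140 190  82 156 175]
 [104  85 112 105 114 112 104 111 152 130 117 117 157 188  81 160 175]
 [105  85 112 107 105 105 107 110 139 167 139 124 181 188  91 168 175]
 [104  86 112 112 111 111 112 111 120 189 187 188 187 186  78 171 175]
 [103  87 112 111  97  92  99 111 110 115 111 144 187 184  97 164 178]
 [103  89 113 108 108 114 100 112 109  90 122 132 163 165  98 134 124]
 [103  93 113 111 107 114 101 112 110  71  75  79 111 108  91 110 108]
 [102  95 113 113 108 108 109 112 110  93  90  98 110 109  80  99 101]
 [103  95 113  89  68  69 110 112 110 109 102 103 110 105  84 100 100]
 [103  96 114  84  74  70 107 111 111  62  58  71 110 101  89 100 102]
 [102 100 114  89  73  70 107 112 111  77  73  74 111  98  95 107 102]
 [104 100 114 110 100 102 111 112 111  81  72  76 110  99 108 179 132]
 [104 102 114 114 113 112 112 113 111 110 110 110 107 133 145 174 172]
 [106 102 114 114 114 112 
[... 916 characters left out ...]
107 113 111 111 111 111 110 109 109 110 108 110  83 100 101]
 [103  93 107 112 112 111 110 110 110 109 109 110 109 109  80 103 100]
 [104  96 106 113 112 111 110 111 110 109 110 110 108 110  82 101 102]
 [103  99 106 113 112 111 111 111 111 109 110 110 108 109  86 103 100]
 [103 102 105 114 112 112 111 111 112 109 110 110 109 112  93 146 148]
 [105 104 103 114 113 112 110 111 112 110 110 110 109 130 106 164 175]
 [104 103 103 114 113 112 111 112 112 110 112 110 110 121 127 164 171]
 [104 103 105 114 114 113 112 112 113 110 111 111 110 137 131 167 173]
 [104 104 104 115 114 113 112 113 113 110 112 111 110 114 142 170 174]
 [104 107 107 116 115 114 113 114 114 111 112 111 111 112  99 161 173]]
```

The pan is uniformly bare, so the scoop is empty, and the funnel fit is within 1 mm of the jar axis. I'll hand in.

```bash
python3 -c "
from h import *
print(sign_off(), get_state()['clock'])"
```

```text
the job is handed in; nothing more can be done
the job is handed in; nothing more can be done
```

I handed the job in at about 50 s of the 72 s: the lid is open past upright, the funnel is seated in the jar, and the scoop is empty and back on the bench where it was. I saw stones in the jar and found none in the scoop, funnel or chamber, but couldn't count all six, and the hand-in reported no verdict.

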